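# Gauge a valve body on a sliding fixture

### The job

Check the aluminium valve body on the gauging fixture: set it flat and square on the carriage at the load end, some millimetres short of the back fence and the end stop, then push the carriage along its rail until it clicks home at the dial gauge, the block still clear of the gauge tip. Then slide the block into the corner, press it firmly against both stops at once with a few newtons on each, and finish like that: the program ends while the fingers still hold the block pressed there for the reading. Do not ram it, do not touch the gauge with the robot, and leave the other things where they are.

Things in the scene. Friction and masses are not known exactly. Their poses are not given: they have to be found in the camera images.
- block_center (a point): centre of the loose valve body, half-way up (22 mm above its underside): bare aluminium block 36 (its x) x 50 (its y) x 44 mm high (z up), about 0.2 kg, with a hollow round boss, 22 mm wide and 6 high, on top. A half turn about z makes no difference. Starts standing on the bench right of the fixture. Grip it across the 50 mm: the 36 mm wide end faces are free above the stops
- valve_body: the same block; origin at the centre of its underside, axes as above
- corner (a point): corner on the carriage where back fence, end stop and flat top meet; moves with it. x: across the rail to fence and gauge; y: along the rail to the gauge station and end stop; z up. Seated, the block's centre is at (-18, -25, +22) mm here with its x along this x (either way). The top is 44 mm above the bench, spans x -69 to +16, y -140 to +15 mm, and is ground and oiled: the block slides on it easily (friction about 0.2)
- back_fence: first stop: steel bar on the carriage, 58 mm along y, 10 mm thick, only 9 mm high, face looking to the corner's -x. Fingers may pass over it. It is rigid: stopping at first touch leaves next to no force, so keep pushing a little. Origin: at the foot of its face, in the middle, at (0, -35, 0) mm from the corner
- end_stop: second stop: steel bar on the carriage, 36 mm along x, 10 mm thick, only 9 mm high, face looking to the corner's -y. Fingers gripping the block's end faces must stay over it (10 mm or more above the carriage's top). Origin: at the foot of its face, in the middle, at (-25, 0, 0) mm from the corner
- knob_center (a point): middle of the carriage's black upright knob, 20 mm in diameter, which reaches from 12 to 36 mm above the carriage's top on a thin stem; this point is 24 mm above that top, at (-24, -125, +24) mm in the corner's frame. Free on all sides: push it to the corner's +y, or grip it from above
- carriage (a joint): position along the rail, m: 0 load station, 0.100 home at the gauge, growing along the corner's +y. Starts within the first 30 mm. Slides with about 1 N of friction; a spring ball under it drops into a notch at 0 and at 0.100; to leave a notch takes about 5 to 8 N. At home it also meets a rigid stop screw, so pressing on to +y does not move it further
- gauge_tip (a joint): travel of the gauge's spring tip, m: 0 free. With the carriage home the tip reaches over the back fence, 2 mm proud of its face, 26 mm above the carriage's top and 25 mm to -y of the corner; it reads about 0.002 with the block seated. Spring about 1 N
- gauge: dial gauge on a post of the fixture, fixed: grey round case 57 mm wide, face up, top 82 mm above the bench. But for the tip all of it lies 20 mm or more to +x of the fence's face. Origin on the tip's axis above the middle of the rail, axes as the corner's
- caliper: bystander: digital caliper, 230 mm long, lying behind the block
- glue_bottle: bystander: glue bottle with a pointed cap, 36 mm in diameter, 96 mm high, standing left of the fixture
Mind the look-alikes: they are no part of the job. Several things look just like the valve_body: the one meant starts farthest to the robot's left.

How it is judged (in metres and radians):
On the way, in this order (a step that is already met when the one before it is completed fails the run):
1. the block stands flat on the carriage while the carriage is still at the load end (value of joint carriage below 0.05 m and z of block_center in the frame of corner between 0.019 and 0.0245 m and x of block_center in the frame of corner between -0.06 and -0.015 m and y of block_center in the frame of corner between -0.085 and -0.022 m and angle between block_center's own z axis and vertical below 0.06 rad), for 0.2 s.
2. the carriage has clicked home at the gauge station with the block on it, the gauge tip not yet pushed in (value of joint carriage above 0.0985 m and value of joint gauge_tip below 0.0005 m and z of block_center in the frame of corner between 0.019 and 0.0245 m and x of block_center in the frame of corner above -0.06 m and y of block_center in the frame of corner above -0.085 m), for 0.2 s.
At the end, for the whole second after the job is handed in: Through the last second the carriage is home (over 0.0985), the block sits flat in the corner within 2.5 mm, square and upright within 0.04 rad, at rest, the gauge tip is in by over 1 mm, and the block presses on each stop with over 2 N while the fingers hold it with over 1 N (value of joint carriage above 0.0985 m and contact force between valve_body and back_fence above 2 N and contact force between valve_body and end_stop above 2 N and contact force between the fingers and valve_body above 1 N and x of block_center in the frame of corner above -0.0205 m and y of block_center in the frame of corner above -0.0275 m and z of block_center in the frame of corner below 0.0245 m and angle between the x axis of block_center and the x axis of corner, either way round below 0.04 rad and angle between block_center's own z axis and vertical below 0.04 rad and value of joint gauge_tip above 0.001 m and linear speed of valve_body below 0.01 m/s); the arm keeps its last pose, push and grip.
It fails at once if the block is rammed against a stop with more than 60 N (contact force between valve_body and back_fence above 60 N or contact force between valve_body and end_stop above 60 N).
It fails at once if the robot touches the gauge (contact force between any of the arm, the fingers and gauge above 1 N).
It fails at once if a bystander is moved by more than 20 mm (distance of any of caliper, glue_bottle from where it was at the start of the episode above 0.02 m).
It also fails if it takes over 59 s, if anything falls off the work surface, if the arm or the gripper's body presses on something with over 40 N, if the wrist force passes 120 N, or if a joint passes its speed limit or range.

### The arm

A 6-joint arm with a two-finger parallel gripper is mounted at the origin on a cart in front of the work surface, level with it; the furniture and walls round the work are solid. World frame = base frame: x ahead of the robot, y to its left, z up, the work surface at z = 0. Lengths are in mm, angles in degrees, forces in N, time in s.
With the tool pointing down it reaches from about 300 to 850 mm from the base axis. Payload 4.2 kg.
Tool frame: the origin (TCP) lies midway between the tips of the shut fingers; the grasp point (between the pads) lies 19 mm behind it; z points along the fingers, x is the direction in which the jaws open and shut, and the axes are right-handed (so a half turn about z gives the same grasp; the last joint's range is limited). The gripper opens to 91 mm and grips with 3 to 60 N. Pads are 32 mm wide; open, the fingers measure 118 mm over their backs; the gripper's body (76 mm by 178 mm) begins 60 mm behind the grasp point.
Start: joints at [-75.344, 18.312, 89.639, -0, 72.044, -1.146], TCP at [156.585, -553.285, 213.976] pointing down, gripper open.
Joint ranges: [-177.97, 177.97], [-48.28, 115.42], [12.27, 149.76], [-77.06, 257.06], [2.81, 150.46], [-146.56, 146.56]. Speed limits (degrees/s): [147.25, 147.25, 180, 180, 180, 180].

### API

Orientations are given as [roll, pitch, yaw] about the fixed x, y, z axes, in that order (R = Rz(yaw) Ry(pitch) Rx(roll)).
In Python, from workcell import env gives the robot as it stands. The module is installed in compiled form; this text tells all that it offers.
- The arm moves only by the tool drive_tool, never from a script. Its argument "series" is a list of rows, each a list of 3 entries, a list of its own where there are three numbers: the closure, from 0 (fully open) to 1 (shut), then the shift along the tool's x, y, z in mm, then the turn, a rotation vector about the tool's x, y, z in rad. In form: [[gripper, [dx, dy, dz], [rx, ry, rz]], ...]. A call has exactly 5 rows; each row is the pose to reach, as a shift and turn from the pose commanded when the call began, along the tool's axes at that moment; what a row does not reach only later rows make up. A row lasts 1/10 s, in which the tool goes at most 50 mm and 8.59 degrees, less where a joint would pass 70% of its speed; a pose out of reach is approached as far as the arm can. A call with a gripper value outside its range is refused whole. The fingers move at their own pace and stop on an object; "squeeze" is the grip in N (left out, the last holds). Time passes only in rows, so rows that repeat a pose let the fingers close, or fill a call up. It gives the time, the measured TCP pose, the force and the opening at its end, in the units of the state.
- env.state(): the state, without advancing time (a new reading comes with each control period).
- env.grab_frame(name): name is "side" or "top" or "wrist"; returns a dict with "image" (480x640x3 uint8, red, green, blue), "K" (3x3 intrinsics, pixels), "k1" (the pictures are not rectified: a ray, as slopes to the right and down, at radius r is drawn at 1 + k1 r^2 times it, then the intrinsics apply), "origin" and "orientation" of the camera in the world. Camera axes: x right, y down, z forward; pixel columns grow to the right and rows downward; lengths in mm; the calibration is good to about 2 mm. A picture is of the moment at which its call begins. There is no depth.
- env.job_done(): hands the job in, once; it reports no verdict.
The state is a dict: "time_s": time; "qpos": joint angles; "qvel": joint speeds; "effort": joint torques, N m; "ee_pos": TCP position; "ee_rot": TCP orientation; "force": force on the tool from outside, world axes, zero at the start; "torque": the same for the moment, N m; "gripper_width": finger opening in mm.
Only numpy, scipy, OpenCV 4.12 (cv2) and the standard library are available. Lean on these libraries where they do the work, as an engineer would, in place of code of your own. Each camera call takes 0.05 s, during which the arm holds its last target.

## Working session

There is one attempt and no reset: what is moved stays moved. The work goes in short steps, Python scripts to look and compute and a tool call to move; the robot and the scene stay as the last step left them, time stands still between calls to the robot, and variables do not carry over. Pictures are saved under pics/ and viewed, and the job is handed in when it is done.

Besides the shell and the picture viewer there is one more tool, called after "Call:" as name([rows], argument=value, ...), one row to a line, values as JSON. drive_tool: Moves the arm, as the interface text tells. Its arguments: {"type":"object","properties":{"series":{"type":"array","items":{"type":"array"}},"squeeze":{"type":"number"}},"required":["series"]}

```bash
mkdir -p pics; ls
python3 - <<'E'
from workcell import env
import cv2
print(env.state())
for n in ("side","top","wrist"):
    f=env.grab_frame(n); print(n,f["K"].tolist(),f["k1"],f["origin"],f["orientation"])
    cv2.imwrite(f"pics/{n}0.png",f["image"][:,:,::-1])
E
```

```text
pics
{'time_s': 0.0, 'qpos': array([-7.53426576e+01,  1.83505889e+01,  8.97091978e+01, -1.50309286e-04,
        7.20416934e+01, -1.14557654e+00]), 'qvel': array([-0.02433292, -0.01889833, -0.04413252,  0.13746427,  0.04699083,
        0.0765887 ]), 'effort': array([-2.27105964e-03, -4.12461734e+01, -2.31975228e+01,  7.23268348e-02,
        4.58121684e-02, -1.53361298e-04]), 'ee_pos': array([ 156.46118283, -552.76425785,  213.11190246]), 'ee_rot': array([-1.79998114e+02,  1.01462608e-01, -7.41970329e+01]), 'force': array([-0.33253789, -0.5849118 ,  0.55101952]), 'torque': array([0.00650713, 0.06077011, 0.02279385]), 'gripper_width': 91.19235660141656}
side [[484.82018993859236, 0.0, 316.43628282877745], [0.0, 484.82018993859236, 241.66687222744437], [0.0, 0.0, 1.0]] -0.12198859003706022 [  198.80194777 -1472.60097808   637.7300731 ] [-111.67219502    1.16366373  -12.45091457]
top [[460.7488547191167, 0.0, 317.19092512497144], [0.0, 460.7488547191167, 237.38311765912687], [0.0, 0.0, 1.0]] -0.031162268529374045 [ 262.06198182 -138.46177398 1699.09761918] [-171.29720691    0.34296297  -90.6733196 ]
wrist [[357.7147442815959, 0.0, 318.6961175819024], [0.0, 357.7147442815959, 237.58576370907647], [0.0, 0.0, 1.0]] -0.047572570138708366 [ 238.29348612 -530.09174787  383.65963809] [ 1.62728278e+02 -5.73896345e-03 -7.42327564e+01]
```

View pics/top0.png

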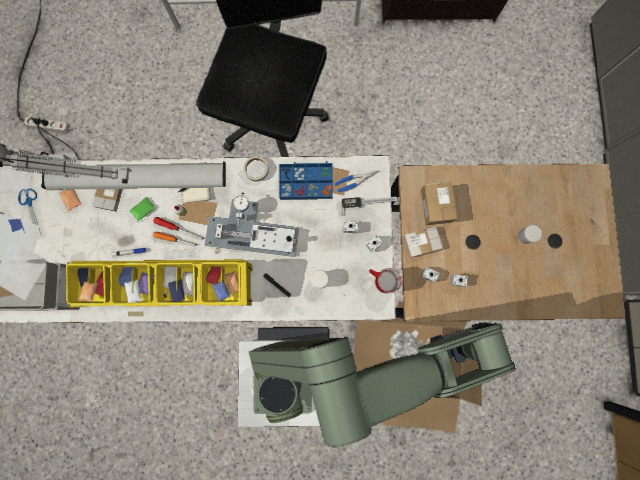

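View pics/side0.png

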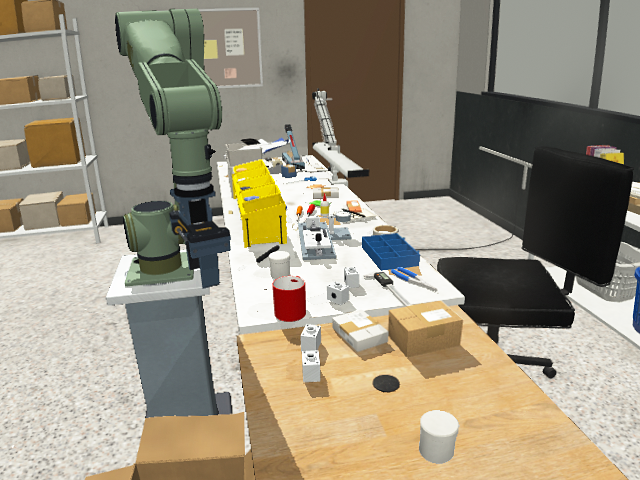

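View pics/wrist0.png

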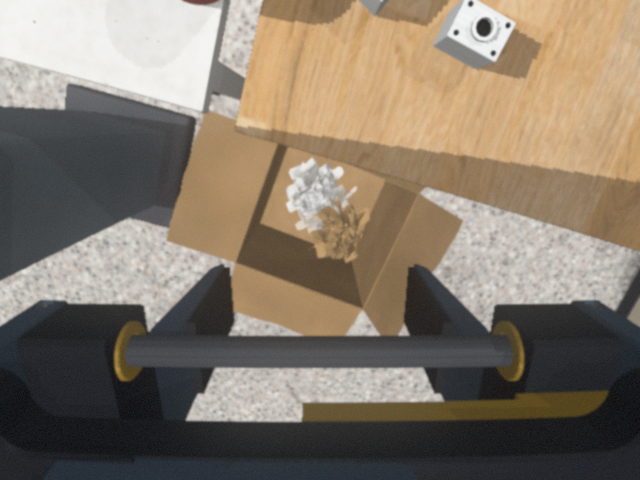

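```bash
cat > h.py <<'E'
import numpy as np, cv2
from scipy.spatial.transform import Rotation as R
from workcell import env
def grab(n,tag=None):
    f=env.grab_frame(n)
    if tag: cv2.imwrite(f"pics/{tag}.png",f["image"][:,:,::-1])
    f["R"]=R.from_euler("xyz",f["orientation"],degrees=True).as_matrix()
    return f
def dist(f): return np.array([f["k1"],0,0,0,0.])
def ray(f,uv):
    p=cv2.undistortPoints(np.array(uv,float).reshape(-1,1,2),f["K"],dist(f)).reshape(-1,2)
    d=np.c_[p,np.ones(len(p))]@f["R"].T
    return np.array(f["origin"]),d
def onz(f,uv,z):
    o,d=ray(f,uv); return o+d*((z-o[2])/d[:,2])[:,None]
def proj(f,P):
    P=np.atleast_2d(np.array(P,float)); c=(P-f["origin"])@f["R"]
    p,_=cv2.projectPoints(c,np.zeros(3),np.zeros(3),f["K"],dist(f)); return p.reshape(-1,2)
def crop(f,x0,y0,w,h,s,name):
    im=f["image"][y0:y0+h,x0:x0+w,::-1]
    cv2.imwrite(f"pics/{name}.png",cv2.resize(im,None,fx=s,fy=s,interpolation=cv2.INTER_CUBIC))
E
python3 - <<'E'
from h import *
f=grab("top"); crop(f,195,170,200,100,4,"topcrop")
for uv in [(350,227),(374,243),(431,274),(460,280)]: print(uv,onz(f,[uv],44))
print("fix",onz(f,[(207,245),(297,250),(240,203)],44))
f=grab("side"); crop(f,290,210,110,110,5,"sidecrop")
E
```

```text
(350, 227) [[ 552.29066258 -251.58821056   44.        ]]
(374, 243) [[ 492.29920797 -337.28756674   44.        ]]
(431, 274) [[ 377.26166526 -538.8123555    44.        ]]
(460, 280) [[ 354.32793699 -642.12915691   44.        ]]
fix [[492.5689306  269.50299066  44.        ]
 [470.23525322 -57.89911453  44.        ]
 [647.2420355  151.29872358  44.        ]]
```

View pics/topcrop.png

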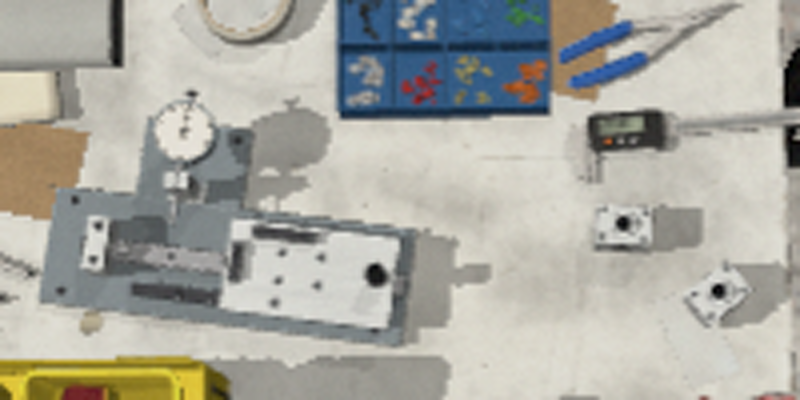

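View pics/sidecrop.png

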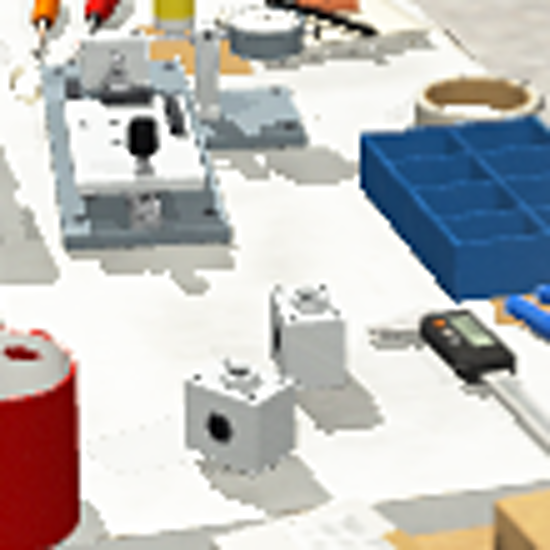

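Candidates in the top view (pixels): (350,227), (374,243), (431,274) and (460,280). The first is the valve body meant: it has the largest world y (-252) and the caliper lies just behind it. The crop confirms this, so I'm moving the wrist camera over it.

Call:
drive_tool([
  [0,[-19,-44,-3],[0,0,0.06]],
  [0,[-38,-88,-6],[0,0,0.12]],
  [0,[-56,-132,-9],[0,0,0.18]],
  [0,[-75,-177,-12],[0,0,0.24]],
  [0,[-94,-221,-15],[0,0,0.28]],
])

```text
time_s: 0.75
ee_pos: [344.9, -401.3, 229.1]
ee_rot: [-180.0, -0.0, -90.4]
force: [1.3, -0.3, -0.4]
gripper_width: 91.4
```

Call:
drive_tool([
  [0,[-30,-38,-3],[0,0,0]],
  [0,[-60,-76,-6],[0,0,0]],
  [0,[-90,-114,-9],[0,0,0]],
  [0,[-120,-152,-12],[0,0,0]],
  [0,[-152,-186,-15],[0,0,0]],
])

```text
time_s: 1.25
ee_pos: [531.9, -250.0, 244.0]
ee_rot: [-180.0, -0.0, -90.2]
force: [0.6, -0.1, -0.8]
gripper_width: 91.0
```

Run:
```python
from h import *
s=env.state(); print(s["time_s"],s["ee_pos"],s["ee_rot"],s["qvel"])
f=grab("wrist","w1"); print(f["origin"],f["orientation"])
```

```text
1.25 [ 531.8545407  -250.01399006  243.98535667] [-1.79984846e+02 -2.10996709e-02 -9.02278912e+01] [ 43.46825646  13.59996489 -24.05854898  -0.23389999  10.54626889
  43.29876605]
[ 616.77589799 -250.26936707  414.41912285] [ 1.62767958e+02 -1.20309166e-01 -9.02626197e+01]
```

View pics/w1.png

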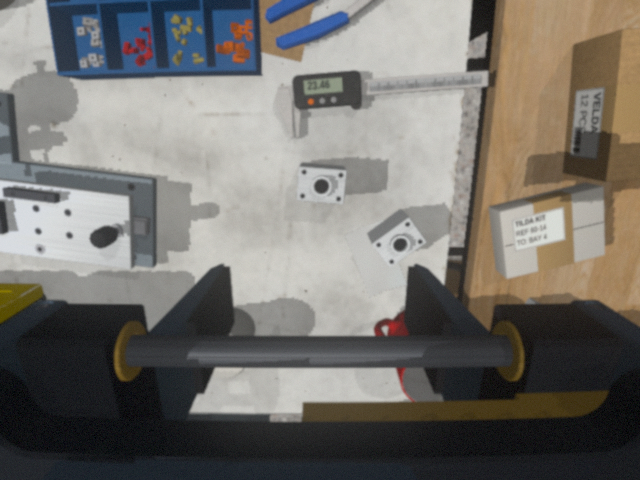

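Run:
```python
from h import *
for i in range(3): f=grab("wrist")
cv2.imwrite("pics/w2.png",f["image"][:,:,::-1])
s=env.state(); print(s["time_s"],s["ee_pos"],s["ee_rot"],abs(s["qvel"]).max(),f["origin"])
crop(f,260,130,120,100,6,"w2c")
crop(f,0,130,200,150,4,"w2fix")
```

```text
1.45 [ 530.53532469 -250.69974814  243.52948925] [ 1.79935066e+02 -1.41368576e-02 -9.01061816e+01] 2.404065521158297 [ 616.86246368 -249.4725553   414.0047448 ]
```

View pics/w2c.png

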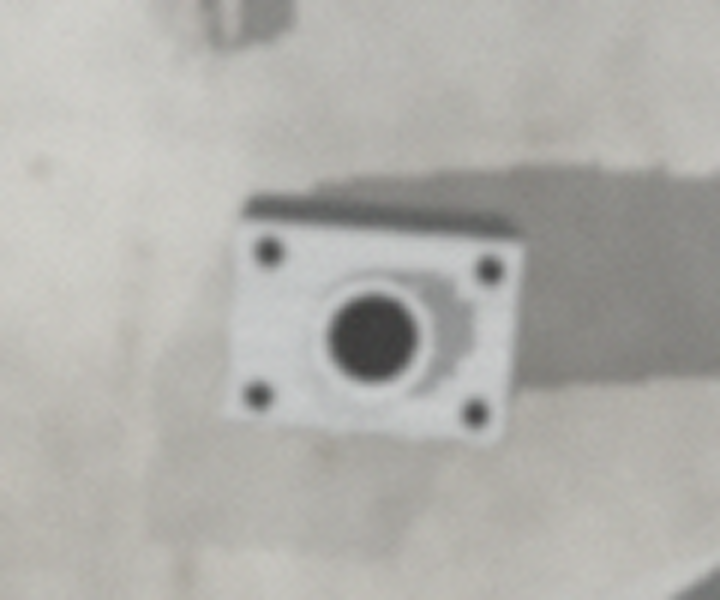

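View pics/w2fix.png

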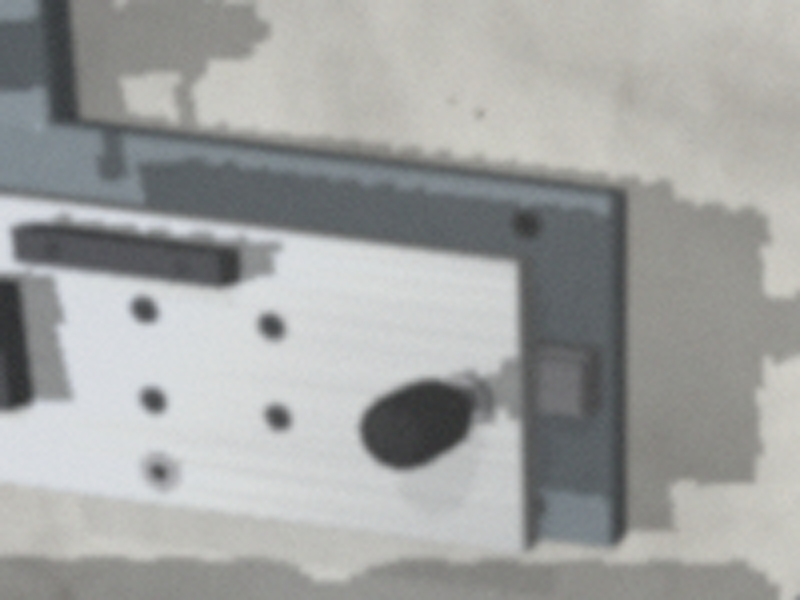

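Run:
```python
from h import *
f=grab("wrist"); s=env.state(); print(s["ee_pos"],s["ee_rot"],f["origin"],f["orientation"])
g=cv2.cvtColor(f["image"],cv2.COLOR_RGB2GRAY)
sub=cv2.resize(g[130:230,260:380],None,fx=6,fy=6,interpolation=cv2.INTER_CUBIC)
m=(sub<120).astype(np.uint8)
n,l,st,c=cv2.connectedComponentsWithStats(m)
for i in range(1,n): print(st[i],c[i])
H=[]
for p in [(269,251),(489,271),(258,396),(475,412)]:
    i=min(range(1,n),key=lambda i:np.hypot(*(c[i]-p))); H.append((c[i]+.5)/6-.5+[260,130])
P=onz(f,H,44); print(P)
c0=P.mean(0); v=P[0]-P[1]+P[2]-P[3]; w=P[0]-P[2]+P[1]-P[3]
print("center",c0,"y-yaw",np.degrees(np.arctan2(v[1],v[0])),"x yaw",np.degrees(np.arctan2(w[1],w[0])),np.hypot(*v[:2])/2,np.hypot(*w[:2])/2)
# outline corners
q=np.array([(238,222),(524,240),(228,415),(500,440)])
Q=onz(f,(q+.5)/6-.5+[260,130],44); print(Q,Q.mean(0), np.linalg.norm(Q[0]-Q[1]),np.linalg.norm(Q[0]-Q[2]))
i=min(range(1,n),key=lambda i:np.hypot(*(c[i]-(372,338)))); print("boss",onz(f,[(c[i]+.5)/6-.5+[260,130]],50))
# knob top & carriage corners
d=np.array([(522,260),(524,548)]); D=onz(f,(d+.5)/4-.5+[0,130],44); print("car end",D,np.linalg.norm(D[0]-D[1]))
```

```text
[ 529.77638904 -251.50788085  243.61607451] [ 1.79929243e+02 -1.57263186e-02 -9.02072870e+01] [ 615.68893658 -250.8005749   413.88462415] [ 1.62691214e+02 -1.14543548e-01 -9.01413006e+01]
[ 244  190  266   37 5190] [381.7061657  206.87013487]
[251 233  21  21 348] [260.85344828 243.19252874]
[472 251  22  22 378] [482.15608466 261.6984127 ]
[ 323  288   86   85 5623] [364.9514494 329.2779655]
[241 377  21  22 356] [250.85674157 387.46348315]
[459 395  19  22 342] [467.93859649 405.53216374]
[675 568  45  32 707] [704.12164074 588.42857143]
[[ 572.87620177 -235.41270832   44.        ]
 [ 569.6346101  -273.25389635   44.        ]
 [ 547.97469558 -233.30297316   44.        ]
 [ 544.68183783 -271.13102522   44.        ]]
center [ 558.79183632 -253.27515076   44.        ] y-yaw 85.06444285134808 x yaw -4.852749350761349 37.9754293092735 25.01681453115215
[[ 576.47262319 -231.57287954   44.        ]
 [ 573.31027202 -280.35078532   44.        ]
 [ 543.1270818  -229.22975405   44.        ]
 [ 538.54693786 -276.83337253   44.        ]] [ 557.86422872 -254.49669786   44.        ] 48.88030847956462 33.42776341967246
boss [[ 559.00540395 -253.13395061   50.        ]]
car end [[548.61880066 -51.96703195  44.        ]
 [466.82687238 -39.42238876  44.        ]] 82.74833897730439
```

The picture shows the block's top at about (298..347, 167..203), with the four screw holes 38.0 x 25.0 mm apart. Its centre is at (559, -253.2) and its yaw is -4.9°. The size and place both fit, so I'm going down.

Call:
drive_tool([
  [0,[1,-14,30],[0,0,0.04]],
  [0,[1.7,-28.5,70],[0,0,0.081]],
  [0,[1.7,-28.5,110],[0,0,0.081]],
  [0,[1.7,-28.5,140],[0,0,0.081]],
  [0,[1.7,-28.5,150],[0,0,0.081]],
])

```text
time_s: 2.0
ee_pos: [555.4, -253.7, 90.5]
ee_rot: [179.6, 0.1, -95.0]
force: [0.2, 0.5, -0.4]
gripper_width: 90.9
```

Run:
```python
from h import *
for i in range(2): f=grab("wrist","w3")
s=env.state(); print(s["time_s"],s["ee_pos"],s["ee_rot"],s["force"])
print(proj(f,[[559,-253.2,50],[559,-253.2,44]]))
```

```text
2.1 [ 557.20552683 -254.02194861   92.92139101] [ 1.79838269e+02  4.41871110e-02 -9.49847934e+01] [0.94939859 0.12958111 0.16468659]
[[317.22405459 261.95966939]
 [317.26173699 258.55948832]]
```

View pics/w3.png

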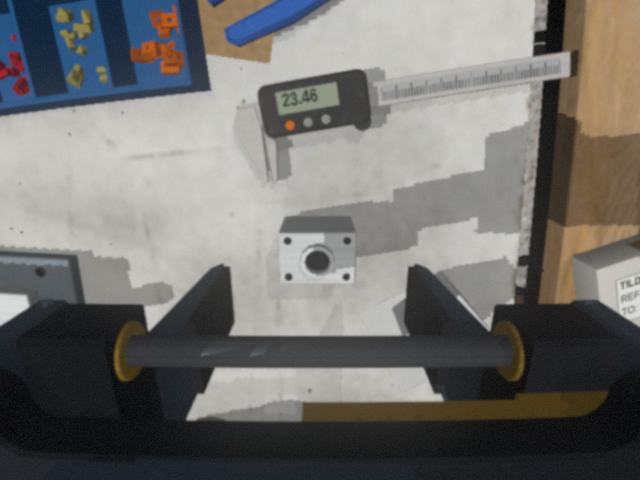

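The block sits square between the fingers, with its boss at (318,262) where (317,262) was predicted. I'm lowering and gripping.

Call:
drive_tool([
  [0,[0,0,30],[0,0,0]],
  [0,[0,0,55],[0,0,0]],
  [0,[0,0,72],[0,0,0]],
  [0,[0,0,81],[0,0,0]],
  [0,[0,0,81],[0,0,0]],
])

```text
time_s: 2.6
ee_pos: [559.0, -253.9, 13.6]
ee_rot: [-180.0, -0.0, -94.9]
force: [-0.4, 0.3, -1.0]
gripper_width: 91.1
```

Call:
drive_tool([
  [0.5,[0,0,0],[0,0,0]],
  [0.7,[0,0,0],[0,0,0]],
  [1,[0,0,0],[0,0,0]],
  [1,[0,0,0],[0,0,0]],
  [1,[0,0,0],[0,0,0]],
], squeeze=25)

```text
time_s: 3.1
ee_pos: [558.9, -253.3, 13.3]
ee_rot: [-180.0, -0.0, -94.9]
force: [-0.1, -0.1, 0.5]
gripper_width: 54.1
```

Call:
drive_tool([
  [1,[0,0,0],[0,0,0]],
  [1,[0,0,-10],[0,0,0]],
  [1,[0,0,-40],[0,0,0]],
  [1,[0,0,-80],[0,0,0]],
  [1,[0,0,-120],[0,0,0]],
])

```text
time_s: 3.6
ee_pos: [558.2, -253.0, 134.2]
ee_rot: [179.9, 0.0, -94.9]
force: [0.9, -0.1, -2.0]
gripper_width: 49.4
```

Call:
drive_tool([
  [1,[-30,14,-25],[0,0,0]],
  [1,[-68,30,-50],[0,0,0.03]],
  [1,[-106,46,-70],[0,0,0.06]],
  [1,[-144,62,-85],[0,0,0.06]],
  [1,[-182,79,-100],[0,0,0.06]],
])

```text
time_s: 4.1
ee_pos: [494.6, -63.8, 234.2]
ee_rot: [-180.0, 0.0, -98.3]
force: [-0.2, 0.3, -1.9]
gripper_width: 49.8
```

Call:
drive_tool([
  [1,[-30,15,-5],[0,0,0]],
  [1,[-55,25,-10],[0,0,0]],
  [1,[-70,28,-11],[0,0,0]],
  [1,[-70,28,-11],[0,0,0]],
  [1,[-70,28,-11],[0,0,0]],
])

```text
time_s: 4.6
ee_pos: [477.8, 7.9, 244.1]
ee_rot: [-180.0, -0.0, -98.3]
force: [-0.6, -0.6, -2.7]
gripper_width: 49.6
```

Run:
```python
from h import *
f=grab("wrist","w4")
s=env.state(); print(s["time_s"],s["ee_pos"],s["ee_rot"],s["force"],s["gripper_width"],abs(s["qvel"]).max())
print(f["origin"],f["orientation"])
np.savez("w4.npz",image=f["image"],K=f["K"],k1=f["k1"],origin=f["origin"],R=f["R"])
```

```text
4.65 [477.83589178   7.53810317 243.94465914] [ 1.79993007e+02 -4.14143003e-02 -9.83258731e+01] [-0.2473193   0.47621417 -1.47010663] 49.7578702927777 0.6895565408766386
[561.82784577  -4.07007593 414.5812912 ] [ 1.62780475e+02 -1.43115064e-01 -9.83069126e+01]
```

View pics/w4.png

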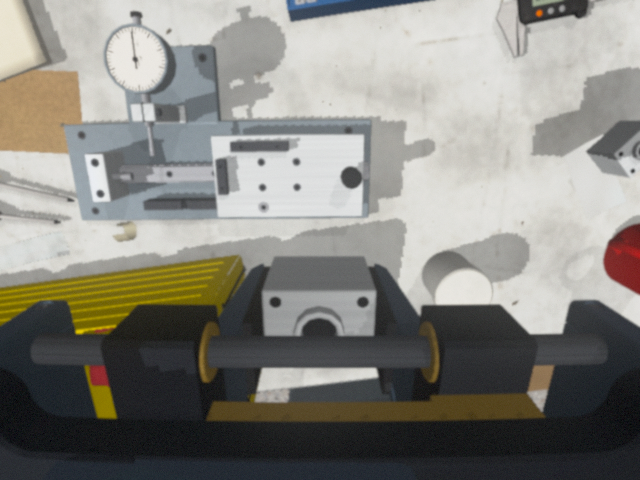

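Run:
```python
from h import *
im=cv2.imread("pics/w4.png")
cv2.imwrite("pics/w4a.png",cv2.resize(im[110:230,195:395],None,fx=4,fy=4,interpolation=cv2.INTER_CUBIC))
cv2.imwrite("pics/w4b.png",cv2.resize(im[0:150,60:260],None,fx=4,fy=4,interpolation=cv2.INTER_CUBIC))
```

```text
(no output)
```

View pics/w4a.png

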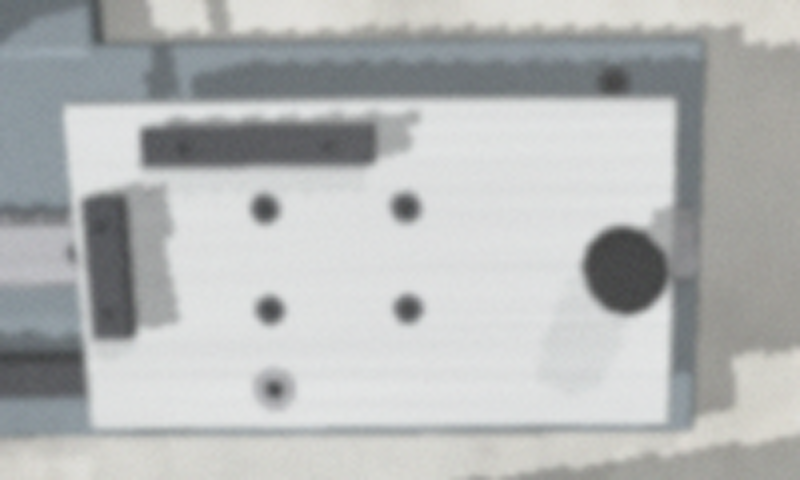

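View pics/w4b.png

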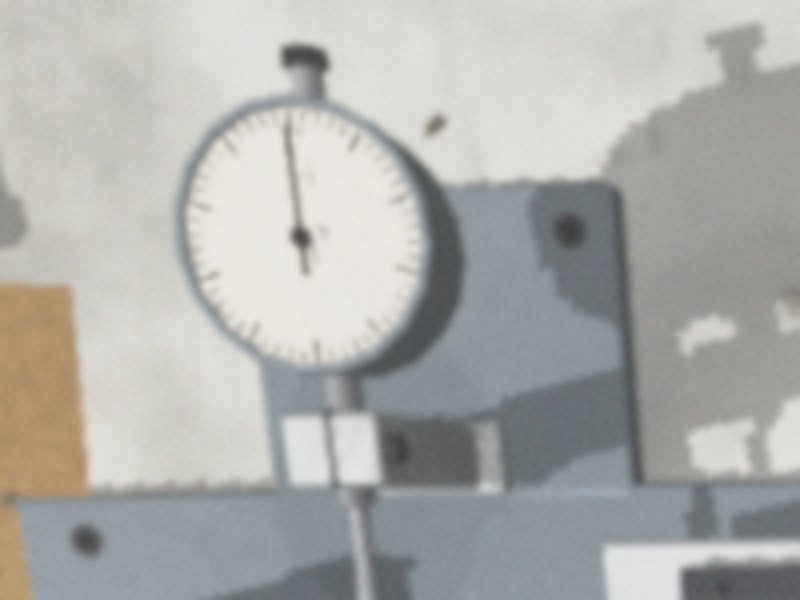

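```bash
cat >> h.py <<'E'
def rigid2(A,B):
    a=A-A.mean(0); b=B-B.mean(0)
    th=np.arctan2((a[:,0]*b[:,1]-a[:,1]*b[:,0]).sum(),(a*b).sum())
    c,s=np.cos(th),np.sin(th); M=np.array([[c,-s],[s,c]])
    t=B.mean(0)-M@A.mean(0); return np.degrees(th),t,M,(A@M.T+t)-B
E
python3 - <<'E'
from h import *
z=np.load("w4.npz"); f={k:z[k] for k in z}; f["k1"]=float(f["k1"])
def cr(l,x0,y0,s): return (np.array(l,float)+.5)/s-.5+[x0,y0]
q=cr([(64,105),(677,97),(668,424),(91,430)],195,110,4)
P=onz(f,q,44)[:,:2]
A=np.array([(16,15),(16,-140),(-69,-140),(-69,15.)])
th,t,M,res=rigid2(A,P); print("yaw",th,"corner",t,"res",res)
loc=lambda uv,h: (onz(f,uv,44+h)[:,:2]-t)@M
print("knob top",loc(cr([(625,270)],195,110,4),36))
print("fence top corners",loc(cr([(141,127),(377,124),(376,162),(142,166)],195,110,4),9))
print("endstop top",loc(cr([(84,197),(128,192),(134,337),(95,338)],195,110,4),9))
print("gauge tip axis stem",loc(cr([(345,390),(360,500),(366,590)],60,0,4),26))
# block in the grip: top plane z; holes
s=env.state(); 
zt=244-13+44
B=onz(f,[(276,301),(363,301)],zt); print(B, np.linalg.norm(B[0]-B[1]))
Tx=np.array([np.cos(np.radians(-98.3)),np.sin(np.radians(-98.3))]); Ty=np.array([Tx[1],-Tx[0]])
d=B[:,:2]-[477.5,7.7]; print("tool",d@Tx,d@Ty)
E
```

```text
yaw -7.814258869596439 corner [552.38964391  91.56661234] res [[ 0.7232434   0.76446313]
 [ 0.29626188 -0.53694744]
 [-0.64845299 -0.56114068]
 [-0.37105228  0.33362499]]
knob top [[ -22.61973424 -123.91409572]]
fence top corners [[ 10.0213893   -7.0291085 ]
 [  9.9884498  -65.05065267]
 [  0.88412476 -64.51951324]
 [  0.64498646  -6.56354178]]
endstop top [[ -6.68916868   8.53245645]
 [ -5.62666167  -2.58216795]
 [-42.04591317  -1.18297256]
 [-42.18150634   8.87345673]]
gauge tip axis stem [[51.38579973 63.33033393]
 [27.12799535 63.04432632]
 [ 6.65681868 64.38530227]]
[[493.20411304  24.28588437 275.        ]
 [487.7083462  -13.00706611 275.        ]] 37.6957240111135
tool [-18.67914641  19.01653786] [-13.14534959 -13.09061523]
```

Fixture: the four corners of the carriage top fit with residuals below 1 mm. The knob and the bars agree within about 1 to 2 mm. The corner is at about (552.6, 91.1), yaw -7.8°, and the gauge stem's offset puts the carriage at about 11 mm. The block sits central in the grip. I'll set it about 9 and 10 mm short of the two stops.

Call:
drive_tool([
  [1,[-25,-15,10],[0,0,-0.009]],
  [1,[-50,-30,35],[0,0,-0.009]],
  [1,[-57.5,-34.5,75],[0,0,-0.009]],
  [1,[-57.5,-34.5,110],[0,0,-0.009]],
  [1,[-57.5,-34.5,130],[0,0,-0.009]],
])

```text
time_s: 5.15
ee_pos: [518.9, 59.0, 110.6]
ee_rot: [179.7, -0.1, -97.9]
force: [-0.2, 0.3, -2.1]
gripper_width: 49.6
```

Run:
```python
from h import *
for i in range(2): f=grab("wrist","w5")
s=env.state(); print(s["time_s"],s["ee_pos"],s["ee_rot"],s["force"],s["gripper_width"])
```

```text
5.25 [518.13577768  58.79147738 110.62222381] [ 1.79553613e+02 -1.27792848e-01 -9.78727033e+01] [-0.30449575  0.48021899 -1.18256105] 49.75654161147854
```

View pics/w5.png

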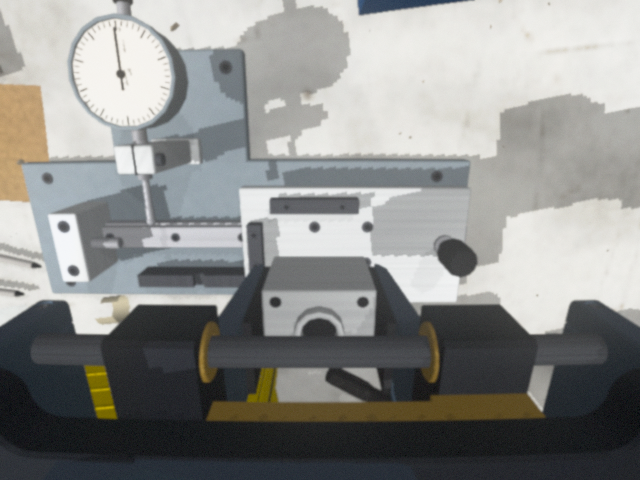

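Run:
```python
from h import *
f=grab("wrist"); crop(f,235,180,240,130,3,"w5c")
s=env.state(); print(s["ee_pos"],f["origin"],f["orientation"])
```

```text
[519.78622983  59.00603965 112.75100292] [603.65785232  47.43089747 280.41687738] [162.32415948  -0.22783027 -97.90910427]
```

View pics/w5c.png

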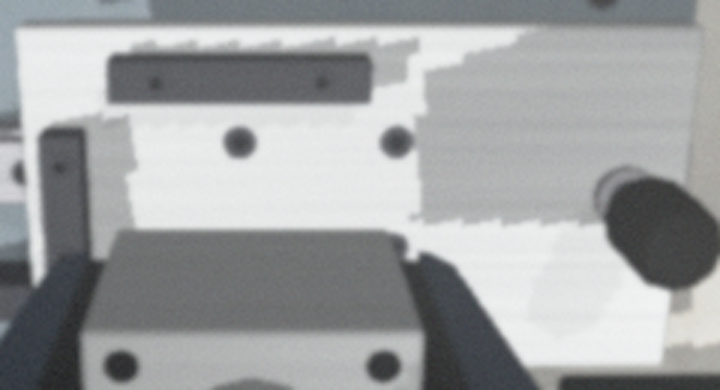

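Run:
```python
from h import *
f=grab("wrist")
cr=lambda l:(np.array(l,float)+.5)/3-.5+[235,180]
A=[(10,-6),(10,-64),(0,-64),(0,-6),(16,15),(16,-140),(-69,-140)]
P1=onz(f,cr([(109,57),(371,57),(372,101),(108,103)]),53)[:,:2]
P2=onz(f,cr([(16,28),(699,27),(661,363)]),44)[:,:2]
print(rigid2(np.array(A,float),np.r_[P1,P2]))
print(env.state()["ee_pos"],env.state()["time_s"])
print(onz(f,cr([(86,130)]),53),onz(f,cr([(660,232)]),80))
```

```text
(np.float64(-7.831597310320932), array([554.30546279,  92.17505187]), array([[ 0.99067285,  0.13626193],
       [-0.13626193,  0.99067285]]), array([[-0.25459477,  0.87743471],
       [-0.28093957, -0.17621701],
       [-0.38345852,  0.36705969],
       [-0.07400927,  0.21293333],
       [ 0.72165468, -0.09620743],
       [ 0.43925068, -1.09836445],
       [-0.16790323, -0.08663882]]))
[521.01830412  59.22154829 114.19284506] 5.35
[[548.18180402  91.94622126  53.        ]] [[517.62331815 -24.65859749  80.        ]]
```

Call:
drive_tool([
  [1,[0,0,25],[0,0,0]],
  [1,[0,0,45],[0,0,0]],
  [1,[0,0,52],[0,0,0]],
  [1,[0,0,55],[0,0,0]],
  [1,[0,0,55],[0,0,0]],
])

```text
time_s: 5.85
ee_pos: [521.4, 59.9, 60.0]
ee_rot: [-179.9, 0.0, -97.8]
force: [0.6, -1.1, -1.3]
gripper_width: 49.6
```

Call:
drive_tool([
  [1,[0,0,0.6],[0,0,0]],
  [1,[0,0,1.2],[0,0,0]],
  [1,[0,0,1.8],[0,0,0]],
  [1,[0,0,2.2],[0,0,0]],
  [1,[0,0,2.2],[0,0,0]],
])

```text
time_s: 6.35
ee_pos: [520.6, 60.0, 57.2]
ee_rot: [-180.0, 0.0, -97.8]
force: [-0.3, -0.8, 1.7]
gripper_width: 50.0
```

Call:
drive_tool([
  [0.4,[0,0,0],[0,0,0]],
  [0.3,[0,0,0],[0,0,0]],
  [0,[0,0,0],[0,0,0]],
  [0,[0,0,0],[0,0,0]],
  [0,[0,0,0],[0,0,0]],
])

```text
time_s: 6.85
ee_pos: [520.5, 60.0, 56.7]
ee_rot: [-180.0, -0.0, -97.8]
force: [0.1, -0.6, 0.8]
gripper_width: 84.1
```

Call:
drive_tool([
  [0,[0,0,-15],[0,0,0]],
  [0,[0,0,-50],[0,0,0]],
  [0,[0,0,-85],[0,0,0]],
  [0,[0,0,-100],[0,0,0]],
  [0,[0,0,-100],[0,0,0]],
])

```text
time_s: 7.35
ee_pos: [522.1, 60.2, 159.3]
ee_rot: [-179.7, 0.1, -97.8]
force: [0.2, 0.3, 0.6]
gripper_width: 91.5
```

Run:
```python
from h import *
for i in range(2): f=grab("wrist","w6")
s=env.state(); print(s["time_s"],s["ee_pos"],s["ee_rot"],s["force"],s["gripper_width"])
np.savez("w6.npz",image=f["image"],K=f["K"],k1=f["k1"],origin=f["origin"],R=f["R"])
crop(f,235,180,240,150,3,"w6c")
```

```text
7.45 [519.9448433   59.93377265 156.18357003] [ 1.79960335e+02 -1.52061712e-02 -9.78071733e+01] [ 0.31318731 -0.2984966   0.02469612] 90.94297433905506
```

View pics/w6.png

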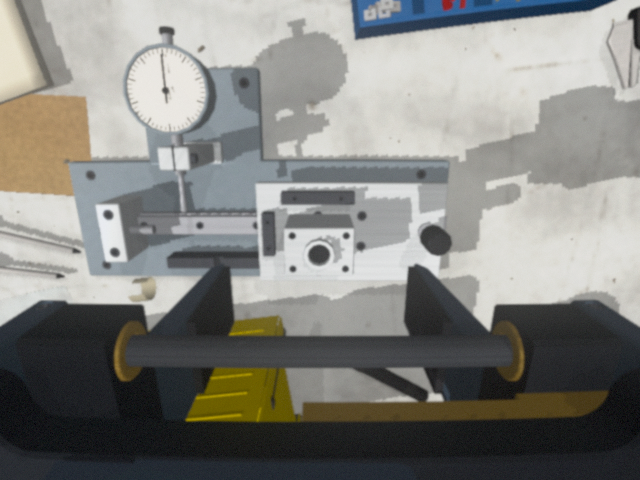

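View pics/w6c.png

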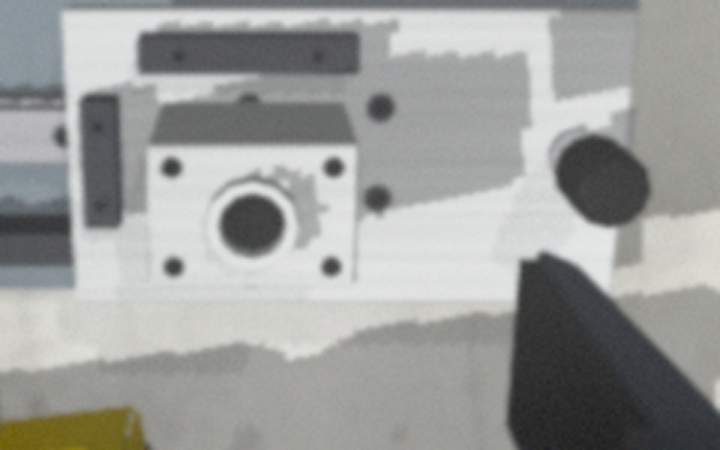

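The block stands square on the carriage, boss at (319,254), with a clear gap to both bars. Next I go behind the knob with shut fingers.

Call:
drive_tool([
  [0.5,[40,-2,0],[0,0,0]],
  [1,[85,-3,0],[0,0,0]],
  [1,[126,-4.3,5],[0,0,0]],
  [1,[126,-4.3,30],[0,0,0]],
  [1,[126,-4.3,45],[0,0,0]],
])

```text
time_s: 7.95
ee_pos: [505.6, -66.5, 108.8]
ee_rot: [179.7, 0.0, -98.0]
force: [-1.0, 0.2, -0.1]
gripper_width: 54.0
```

Run:
```python
from h import *
for i in range(2): f=grab("wrist","w7")
s=env.state(); print(s["time_s"],s["ee_pos"],s["ee_rot"],s["force"],s["gripper_width"])
```

```text
8.05 [504.60409789 -65.43254473 108.12721629] [ 1.79516240e+02  3.76703567e-03 -9.78608355e+01] [-0.14548935  0.98053033  0.21484475] 46.21466516650932
```

View pics/w7.png

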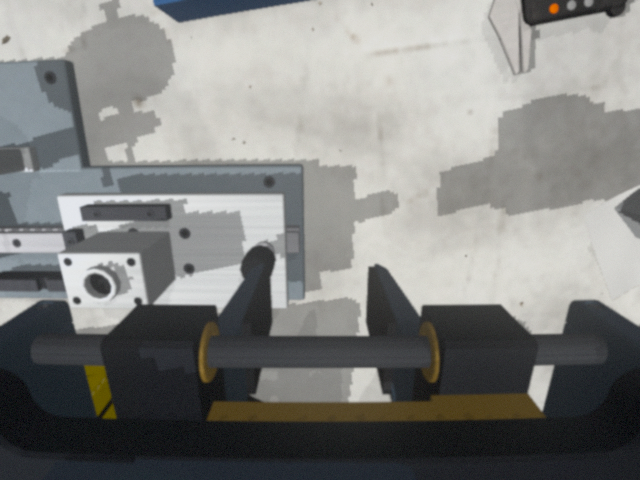

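Fingers not shut yet (46 mm), left finger near the knob at (258,262). I'll let them close at this height before lowering.

Call:
drive_tool([
  [1,[0,0,0],[0,0,0]],
  [1,[0,0,0],[0,0,0]],
  [1,[0,0,0],[0,0,0]],
  [1,[0,0,0],[0,0,0]],
  [1,[0,0,0],[0,0,0]],
])

```text
time_s: 8.55
ee_pos: [507.8, -65.3, 112.2]
ee_rot: [-179.9, -0.0, -97.8]
force: [-0.3, -0.1, 0.4]
gripper_width: 5.9
```

Call:
drive_tool([
  [1,[0,0,12],[0,0,0]],
  [1,[0,0,25],[0,0,0]],
  [1,[0,0,38],[0,0,0]],
  [1,[0,0,50],[0,0,0]],
  [1,[0,0,51],[0,0,0]],
])

```text
time_s: 9.05
ee_pos: [506.1, -65.2, 58.8]
ee_rot: [179.8, -0.0, -97.8]
force: [-0.8, -0.4, 0.3]
gripper_width: 0.5
```

Run:
```python
from h import *
f=grab("wrist","w8")
s=env.state(); print(s["time_s"],s["ee_pos"],s["ee_rot"],s["force"],s["gripper_width"])
```

```text
9.1 [506.75477716 -65.28701819  59.52893616] [ 1.79856566e+02 -3.83485861e-03 -9.78013731e+01] [-0.14778767  0.03380048 -0.33930255] 0.6525813286415816
```

View pics/w8.png

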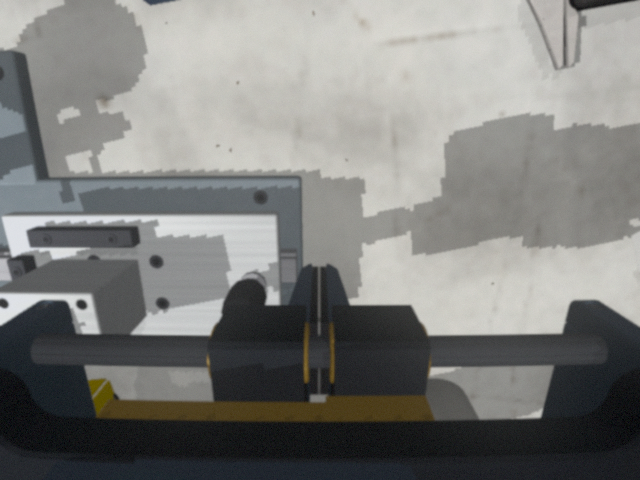

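Call:
drive_tool([
  [1,[-3,0,0],[0,0,0]],
  [1,[-7,0,0],[0,0,0]],
  [1,[-11,0,0],[0,0,0]],
  [1,[-15,0,0],[0,0,0]],
  [1,[-19,0,0],[0,0,0]],
])

```text
time_s: 9.6
ee_pos: [510.4, -46.6, 61.0]
ee_rot: [-180.0, -0.1, -97.8]
force: [0.6, -3.3, 0.7]
gripper_width: 0.6
```

Call:
drive_tool([
  [1,[-4,0,0],[0,0,0]],
  [1,[-9,0,0],[0,0,0]],
  [1,[-15,0,0],[0,0,0]],
  [1,[-21,0,0],[0,0,0]],
  [1,[-26,0,0],[0,0,0]],
])

```text
time_s: 10.1
ee_pos: [513.9, -20.4, 60.9]
ee_rot: [-180.0, -0.0, -97.8]
force: [-0.3, -4.1, 2.7]
gripper_width: 0.4
```

Run:
```python
from h import *
f=grab("wrist","w9")
s=env.state(); print(s["time_s"],s["ee_pos"],s["ee_rot"],s["force"],s["gripper_width"])
```

```text
10.15 [513.95387581 -19.44870209  60.74924792] [-1.79987191e+02  6.01458454e-02 -9.78073322e+01] [ 0.54640995  0.38652831 -0.41975475] 0.5367514081586976
```

View pics/w9.png

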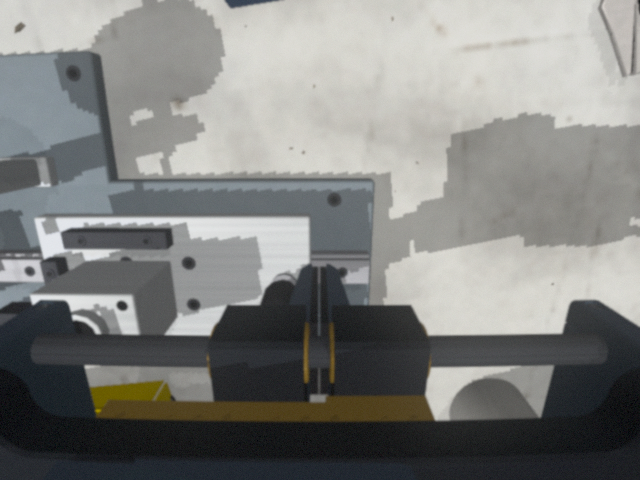

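The carriage moves with the fingers and the block rides along. I'll carry on.

Call:
drive_tool([
  [1,[-4,0,0],[0,0,0]],
  [1,[-10,0,0],[0,0,0]],
  [1,[-17,0,0],[0,0,0]],
  [1,[-24,0,0],[0,0,0]],
  [1,[-29,0,0],[0,0,0]],
])

```text
time_s: 10.65
ee_pos: [517.6, 8.6, 60.6]
ee_rot: [180.0, 0.0, -97.8]
force: [-0.2, -3.9, 0.7]
gripper_width: 0.2
```

Call:
drive_tool([
  [1,[-3,0,0],[0,0,0]],
  [1,[-7,0,0],[0,0,0]],
  [1,[-11,0,0],[0,0,0]],
  [1,[-14,0,0],[0,0,0]],
  [1,[-17,0,0],[0,0,0]],
])

```text
time_s: 11.15
ee_pos: [519.9, 25.0, 60.7]
ee_rot: [180.0, -0.0, -97.8]
force: [0.2, -2.7, -0.1]
gripper_width: 0.5
```

Call:
drive_tool([
  [1,[-1.5,0,0],[0,0,0]],
  [1,[-3,0,0],[0,0,0]],
  [1,[-4.5,0,0],[0,0,0]],
  [1,[-6,0,0],[0,0,0]],
  [1,[-7,0,0],[0,0,0]],
])

```text
time_s: 11.65
ee_pos: [520.8, 31.8, 60.7]
ee_rot: [180.0, -0.0, -97.8]
force: [-0.9, -2.2, -0.7]
gripper_width: 0.5
```

Run:
```python
from h import *
f=grab("wrist","w10")
s=env.state(); print(s["time_s"],s["ee_pos"],s["ee_rot"],s["force"],s["gripper_width"])
```

```text
11.7 [520.86226916  31.9954176   60.71212078] [ 1.79994439e+02  1.56779958e-02 -9.78132188e+01] [-0.29297582 -1.01487763  0.14990757] 0.5123975928853288
```

View pics/w10.png

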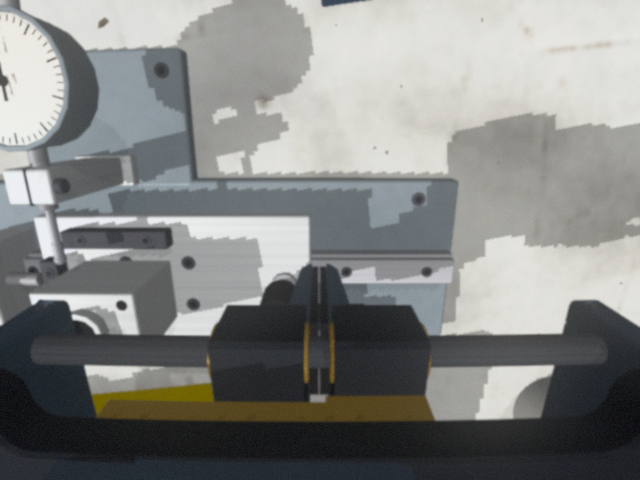

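Call:
drive_tool([
  [1,[-1.5,0,0],[0,0,0]],
  [1,[-3,0,0],[0,0,0]],
  [1,[-4.5,0,0],[0,0,0]],
  [1,[-6,0,0],[0,0,0]],
  [1,[-7,0,0],[0,0,0]],
])

```text
time_s: 12.2
ee_pos: [521.9, 39.0, 60.8]
ee_rot: [-180.0, 0.0, -97.8]
force: [0.8, -0.9, -1.0]
gripper_width: -0.0
```

Call:
drive_tool([
  [1,[-1,0,0],[0,0,0]],
  [1,[-2,0,0],[0,0,0]],
  [1,[-3,0,0],[0,0,0]],
  [1,[-4,0,0],[0,0,0]],
  [1,[-4,0,0],[0,0,0]],
])

```text
time_s: 12.7
ee_pos: [522.1, 40.4, 60.8]
ee_rot: [180.0, -0.2, -97.7]
force: [-1.0, -9.7, 1.0]
gripper_width: 0.5
```

Run:
```python
from h import *
f=grab("wrist","w11")
s=env.state(); print(s["time_s"],s["ee_pos"],s["ee_rot"],s["force"],s["gripper_width"])
f=grab("top"); crop(f,195,180,150,100,5,"t11")
```

```text
12.75 [522.09673988  40.35005137  60.78232645] [179.99274732  -0.24105769 -97.70440167] [ -0.66759376 -10.35170846   2.45320968] 0.37153200922307295
```

View pics/w11.png

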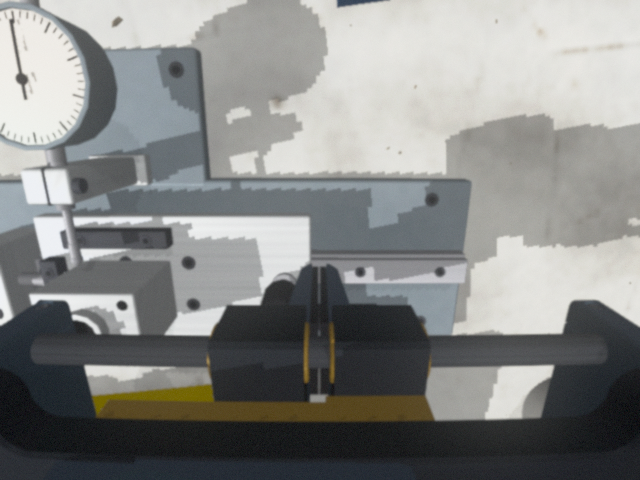

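View pics/t11.png

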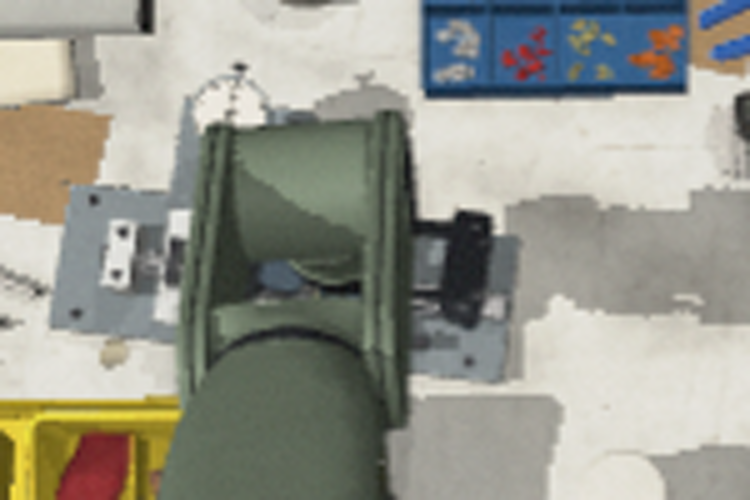

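Force steady at about 10 N with no more motion: the carriage is on the stop screw. In the top view the stop bracket is close to the carriage end. I'll back off, rise and measure from above.

Call:
drive_tool([
  [1,[4,0,0],[0,0,0]],
  [1,[9,0,0],[0,0,0]],
  [1,[10,0,-25],[0,0,0]],
  [1,[10,0,-65],[0,0,0]],
  [0.5,[10,0,-100],[0,0,0]],
])

```text
time_s: 13.3
ee_pos: [520.9, 32.9, 162.0]
ee_rot: [180.0, 0.0, -97.8]
force: [1.3, 0.8, -0.5]
gripper_width: 5.8
```

Call:
drive_tool([
  [0,[-35,2,0],[0,0,0]],
  [0,[-75,4,0],[0,0,0]],
  [0,[-110,5,0],[0,0,0]],
  [0,[-118,5,0],[0,0,0]],
  [0,[-118,5,0],[0,0,0]],
])

```text
time_s: 13.8
ee_pos: [532.0, 151.3, 160.5]
ee_rot: [180.0, -0.0, -97.7]
force: [0.3, 0.1, -0.8]
gripper_width: 45.7
```

Run:
```python
from h import *
for i in range(4): f=grab("wrist","w12")
s=env.state(); print(s["time_s"],s["ee_pos"],s["ee_rot"],s["force"],s["gripper_width"],abs(s["qvel"]).max())
np.savez("w12.npz",image=f["image"],K=f["K"],k1=f["k1"],origin=f["origin"],R=f["R"])
crop(f,235,160,240,160,3,"w12c"); crop(f,80,60,240,220,3,"w12d")
```

```text
14.0 [531.88039272 149.04456843 160.62888776] [ 1.79977262e+02 -3.05011015e-02 -9.78825358e+01] [ 0.35049312 -0.26830136  0.07070769] 61.8171825086738 0.1805181181842801
```

View pics/w12.png

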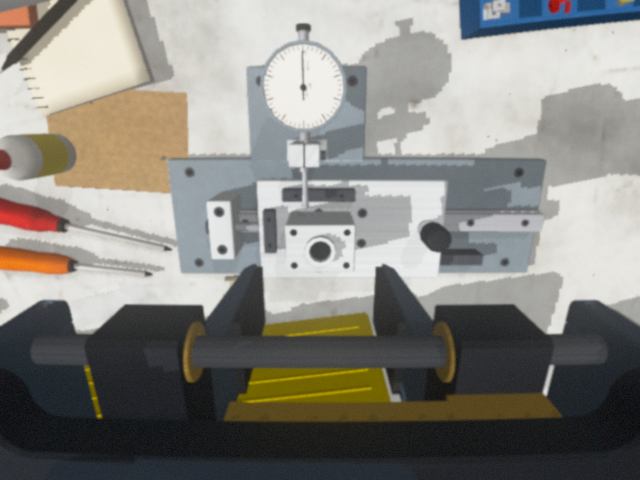

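View pics/w12c.png

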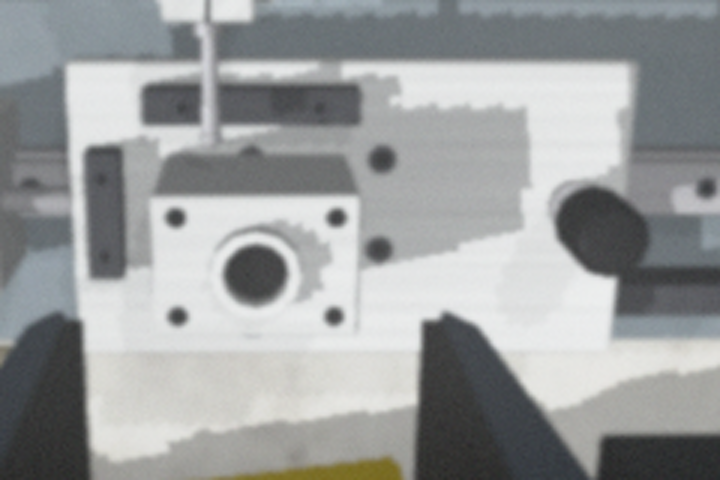

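Run:
```python
from h import *
z=np.load("w12.npz"); f={k:z[k] for k in z}; f["k1"]=float(f["k1"])
cr=lambda l:(np.array(l,float)+.5)/3-.5+[235,160]
A=[(10,-6),(10,-64),(0,-64),(0,-6),(16,15),(16,-140),(-69,-140),(-69,15),(0-7,10),(-7,0)]
P1=onz(f,cr([(143,86),(360,86),(360,123),(143,123)]),53)[:,:2]
P2=onz(f,cr([(66,62),(635,62),(610,348),(82,348)]),44)[:,:2]
P3=onz(f,cr([(85,148),(122,148)]),53)[:,:2]
th,t,M,res=rigid2(np.array(A,float),np.r_[P1,P2,P3]); print(th,t); print(res.round(2))
g=cv2.cvtColor(f["image"],cv2.COLOR_RGB2GRAY); sub=cv2.resize(g[160:320,235:475],None,fx=3,fy=3,interpolation=cv2.INTER_CUBIC)
n,l,st,c=cv2.connectedComponentsWithStats((sub<120).astype(np.uint8))
H=[c[min(range(1,n),key=lambda i:np.hypot(*(c[i]-p)))] for p in [(176,217),(336,217),(178,316),(334,316)]]
print(H)
P=onz(f,cr(H),88)[:,:2]; v=P[0]-P[1]+P[2]-P[3]
print("block world",P.mean(0),"local",(P.mean(0)-t)@M,"yaw",np.degrees(np.arctan2(v[1],v[0]))-90,np.hypot(*v)/2)
print("tip",(onz(f,cr([(206,30),(210,143)]),70)[:,:2]-t)@M)
```

```text
-7.879076840874426 [565.42994385 179.55225098]
[[ 0.26  0.66]
 [ 0.09 -0.81]
 [-0.08 -0.5 ]
 [ 0.01  0.41]
 [ 1.2   0.22]
 [ 0.74 -2.05]
 [-0.8  -0.41]
 [-0.96  0.92]
 [-0.23  0.87]
 [-0.24  0.68]]
[array([175.4195122 , 217.54146341]), array([336.15384615, 217.33516484]), array([177.53107345, 316.18079096]), array([333.66875, 315.825  ])]
block world [532.72199908 147.86335708] local [-28.05516524 -35.87343518] yaw -7.82892418303534 37.93956623323061
tip [[ 26.19709627 -23.95989829]
 [ -1.60296082 -24.60919948]]
```

Carriage home: the gauge tip measures (-1.6, -24.6) in the corner's frame (expected -2, -25). The block is at (-28.1, -35.9), square within 0.1°, and clear of the tip. I'll re-grip it.

Call:
drive_tool([
  [0,[2,0,20],[0,0,0]],
  [0,[2,0,50],[0,0,0]],
  [0,[2,0,80],[0,0,0]],
  [0,[2,0,98],[0,0,0]],
  [0,[2,0,104],[0,0,0]],
])

```text
time_s: 14.5
ee_pos: [530.4, 146.7, 54.8]
ee_rot: [179.8, -0.1, -97.9]
force: [-0.3, -0.2, 0.1]
gripper_width: 91.6
```

Call:
drive_tool([
  [0.3,[0,0,0],[0,0,0]],
  [0.4,[0,0,0],[0,0,0]],
  [0.5,[0,0,0],[0,0,0]],
  [1,[0,0,0],[0,0,0]],
  [1,[0,0,0],[0,0,0]],
], squeeze=20)

```text
time_s: 15.0
ee_pos: [532.1, 148.4, 57.4]
ee_rot: [-179.9, 0.0, -97.8]
force: [0.0, 0.4, -0.0]
gripper_width: 54.1
```

Call:
drive_tool([
  [1,[0,0,0],[0,0,0]],
  [1,[0,0,0],[0,0,0]],
  [1,[0,0,0],[0,0,0]],
  [1,[0,0,0],[0,0,0]],
  [1,[0,0,0],[0,0,0]],
])

```text
time_s: 15.5
ee_pos: [532.0, 148.4, 57.2]
ee_rot: [-180.0, 0.0, -97.8]
force: [-0.5, -0.2, 4.6]
gripper_width: 50.0
```

Run:
```python
from h import *
f=grab("wrist","w13")
s=env.state(); print(s["time_s"],s["ee_pos"],s["ee_rot"],s["force"],s["torque"],s["gripper_width"])
```

```text
15.55 [532.06490554 148.35122721  57.22236228] [-1.79957980e+02  1.10579112e-02 -9.78004460e+01] [-0.33939749 -0.70604037  6.13660512] [-0.0383081   0.16517294  0.01128585] 49.98933426806256
```

View pics/w13.png

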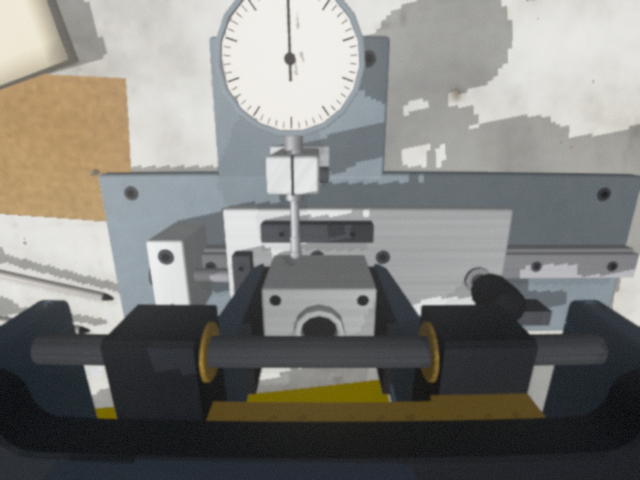

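Held (50.0 mm) with the carriage still home. Now I slide diagonally toward the corner, stopping just short of both stops.

Call:
drive_tool([
  [1,[-1,-1,0],[0,0,0]],
  [1,[-3,-3,0],[0,0,0]],
  [1,[-5,-5,0],[0,0,0]],
  [1,[-6.5,-6.5,0],[0,0,0]],
  [1,[-7.5,-7,0],[0,0,0]],
], squeeze=40)

```text
time_s: 16.05
ee_pos: [540.2, 154.7, 57.2]
ee_rot: [-180.0, -0.0, -97.8]
force: [-1.1, -1.3, 4.9]
gripper_width: 50.0
```

Call:
drive_tool([
  [1,[-0.4,0,0],[0,0,0]],
  [1,[-0.8,0,0],[0,0,0]],
  [1,[-1.2,0,0],[0,0,0]],
  [1,[-1.6,0,0],[0,0,0]],
  [1,[-2,0,0],[0,0,0]],
])

```text
time_s: 16.55
ee_pos: [540.5, 156.5, 57.2]
ee_rot: [-179.9, -0.0, -97.8]
force: [0.4, -1.0, 4.7]
gripper_width: 50.1
```

```bash
cat > st.py <<'E'
from h import *
s=env.state(); c,n=np.cos(np.radians(-7.85)),np.sin(np.radians(-7.85)); M=np.array([[c,-n],[n,c]])
print(s["time_s"],"local pos",((s["ee_pos"][:2]-[565.4,179.6])@M).round(2),"rot",s["ee_rot"].round(2),"F local",(s["force"][:2]@M).round(2),s["force"][2].round(2),s["torque"].round(2),s["gripper_width"].round(2))
E
python3 st.py
```

```text
Traceback (most recent call last):
  File "st.py", line 3, in <module>
    print(s["time_s"],"local pos",((s["ee_pos"][:2]-[565.4,179.6])@M).round(2),"rot",s["ee_rot"].round(2),"F local",(s["force"][:2]@M).round(2),s["force"][2].round(2),s["torque"].round(2),s["gripper_width"].round(2))
                                                                                                                                                                                            ^^^^^^^^^^^^^^^^^^^^^^^^
AttributeError: 'float' object has no attribute 'round'
```

Call:
drive_tool([
  [1,[-0.4,0,0],[0,0,0]],
  [1,[-0.8,0,0],[0,0,0]],
  [1,[-1.2,0,0],[0,0,0]],
  [1,[-1.6,0,0],[0,0,0]],
  [1,[-1.6,0,0],[0,0,0]],
])

```text
time_s: 17.05
ee_pos: [540.7, 158.2, 57.2]
ee_rot: [-179.9, -0.0, -97.8]
force: [-0.6, -2.1, 5.7]
gripper_width: 49.7
```

```bash
sed -i 's/s\["gripper_width"\].round(2)/round(s["gripper_width"],2)/' st.py; python3 st.py
```

```text
17.05 local pos [-21.5  -24.61] rot [-1.7993e+02 -1.0000e-02 -9.7790e+01] F local [-0.34 -2.13] 5.69 [-0.13  0.07  0.03] 49.69
```

Call:
drive_tool([
  [1,[-0.4,0,0],[0,0,0]],
  [1,[-0.8,0,0],[0,0,0]],
  [1,[-1.2,0,0],[0,0,0]],
  [1,[-1.6,0,0],[0,0,0]],
  [1,[-1.6,0,0],[0,0,0]],
])

```text
time_s: 17.55
ee_pos: [540.8, 158.5, 57.3]
ee_rot: [-179.9, -0.1, -97.8]
force: [-1.0, -5.7, 5.7]
gripper_width: 49.7
```

```bash
python3 st.py
```

```text
17.55 local pos [-21.51 -24.25] rot [-1.7994e+02 -1.4000e-01 -9.7750e+01] F local [-0.25 -5.82] 5.68 [-0.85  0.07 -0.03] 49.66
```

The end stop is reached: y stalled, with about 6 N reading. Now toward the fence.

Call:
drive_tool([
  [1,[0,-0.5,0],[0,0,0]],
  [1,[0,-1,0],[0,0,0]],
  [1,[0,-1.5,0],[0,0,0]],
  [1,[0,-2,0],[0,0,0]],
  [1,[0,-2.4,0],[0,0,0]],
])

```text
time_s: 18.05
ee_pos: [541.4, 158.4, 57.3]
ee_rot: [179.8, -0.1, -97.8]
force: [-4.6, -3.5, 9.0]
gripper_width: 49.5
```

```bash
python3 st.py
```

```text
18.05 local pos [-20.9  -24.25] rot [ 1.7984e+02 -1.5000e-01 -9.7770e+01] F local [-4.12 -4.08] 8.96 [-0.54  0.79  0.07] 49.54
```

Call:
drive_tool([
  [1,[0,-0.4,0],[0,0,0]],
  [1,[0,-0.8,0],[0,0,0]],
  [1,[0,-1.2,0],[0,0,0]],
  [1,[0,-1.6,0],[0,0,0]],
  [1,[0,-1.6,0],[0,0,0]],
])

```text
time_s: 18.55
ee_pos: [542.8, 158.3, 57.3]
ee_rot: [179.8, -0.1, -97.8]
force: [-5.2, -4.2, 9.4]
gripper_width: 50.0
```

```bash
python3 st.py
```

```text
18.55 local pos [-19.52 -24.24] rot [ 1.7982e+02 -1.5000e-01 -9.7780e+01] F local [-4.58 -4.88] 9.35 [-0.52  0.83  0.06] 49.95
```

Call:
drive_tool([
  [1,[0,-0.4,-0.3],[0,0,0]],
  [1,[0,-0.8,-0.5],[0,0,0]],
  [1,[0,-1.2,-0.5],[0,0,0]],
  [1,[0,-1.6,-0.5],[0,0,0]],
  [1,[0,-1.6,-0.5],[0,0,0]],
])

```text
time_s: 19.05
ee_pos: [542.8, 158.3, 57.3]
ee_rot: [179.6, -0.2, -97.8]
force: [-7.9, -1.6, 10.1]
gripper_width: 49.7
```

```bash
python3 st.py
```

```text
19.05 local pos [-19.45 -24.23] rot [ 1.7963e+02 -1.7000e-01 -9.7790e+01] F local [-7.62 -2.65] 10.07 [-0.34  1.3   0.05] 49.69
```

Fence reached too (x stalled). I'll take a picture to check, then raise both presses.

Call:
drive_tool([
  [1,[-0.5,0,0],[0,0,0]],
  [1,[-1,-0.3,0],[0,0,0]],
  [1,[-1.5,-0.6,-0.2],[0,0,0]],
  [1,[-1.8,-0.8,-0.4],[0,0,0]],
  [1,[-1.8,-0.8,-0.4],[0,0,0]],
])

```text
time_s: 19.55
ee_pos: [542.8, 158.3, 57.4]
ee_rot: [179.5, -0.4, -97.8]
force: [-8.2, -6.3, 11.1]
gripper_width: 49.6
```

```bash
python3 st.py
python3 - <<'E'
from h import *
f=grab("wrist","w14")
np.savez("w14.npz",image=f["image"],K=f["K"],k1=f["k1"],origin=f["origin"],R=f["R"])
crop(f,205,0,240,300,2.5,"w14c")
E
```

```text
19.55 local pos [-19.47 -24.22] rot [179.51  -0.36 -97.76] F local [-7.29 -7.32] 11.06 [-1.17  1.49 -0.05] 49.64
```

View pics/w14.png

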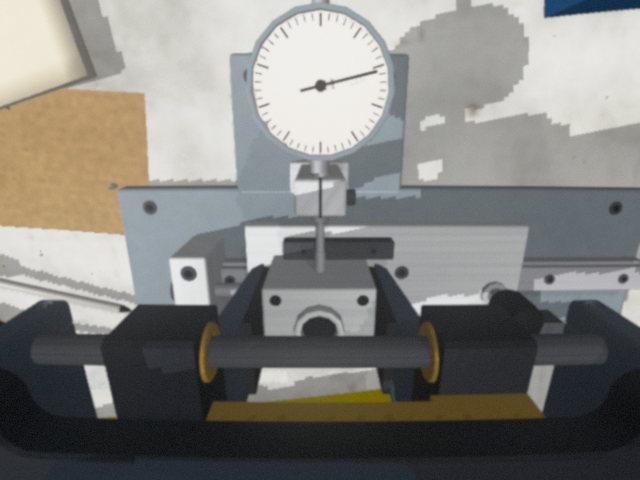

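```bash
python3 -c "
import cv2; im=cv2.imread('pics/w14.png'); cv2.imwrite('pics/w14e.png',cv2.resize(im[200:320,190:400],None,fx=3.6,fy=3.6,interpolation=2))"
```

```text
(no output)
```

View pics/w14e.png

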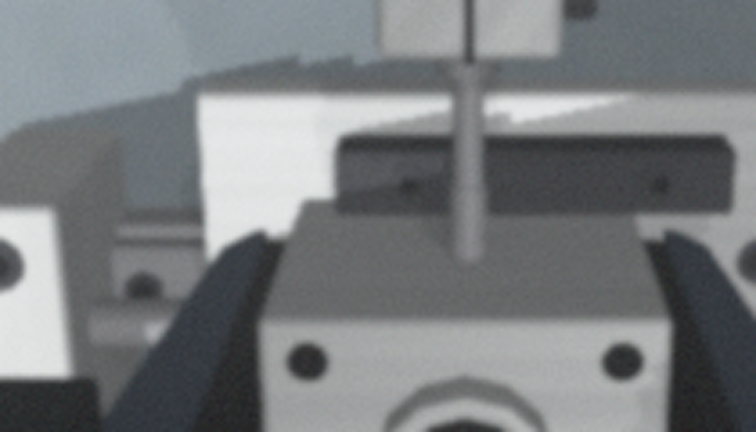

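Run:
```python
from h import *
z=np.load("w14.npz"); f={k:z[k] for k in z}; f["k1"]=float(f["k1"])
c,n=np.cos(np.radians(-7.85)),np.sin(np.radians(-7.85)); M=np.array([[c,-n],[n,c]])
cr=lambda l:(np.array(l,float)+.5)/3.6-.5+[190,200]
g=cv2.cvtColor(f["image"],cv2.COLOR_RGB2GRAY)
def loc(uv,zz,t): return (onz(f,uv,zz)[:,:2]-t)@M
t=np.array([565.4,179.6])
F=loc(cr([(338,213),(734,213)]),53,t); B=loc(cr([(262,318),(668,320)]),88,t); C=loc(cr([(303,202)]),44,t)
print("fence edge",F,"block +x top edge",B,"block foot corner",C)
H=loc(cr([(307,362),(622,362)]),88,t); print("holes",H, "-> centre", H.mean(0)-[12.5,0])
crop(f,270,240,130,40,6,"w14f")
```

```text
fence edge [[ -0.25652435  -6.04394351]
 [ -0.39957611 -63.49296805]] block +x top edge [[-9.68103179e-02  1.31047855e-03]
 [-5.00882751e-01 -4.83314511e+01]] block foot corner [[-1.93580531  0.08601479]]
holes [[ -5.93023693  -5.12861556]
 [ -6.05363333 -43.05362871]] -> centre [-18.49193513 -24.09112214]
```

View pics/w14f.png

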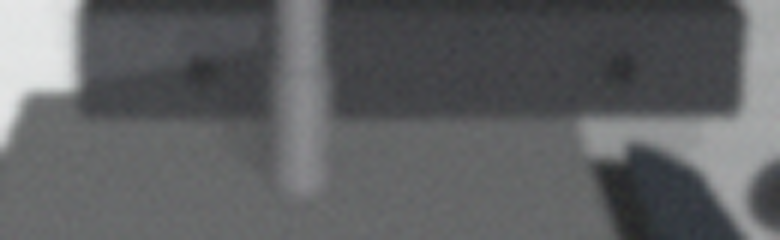

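The picture shows the block's face (bottom edge about (270..365, 258)) flush with the fence and the end face at the end stop. Measured centre (-18.5, -24.1) against (-18, -25). The dial needle has turned. I'll add some press on both stops for margin.

Call:
drive_tool([
  [1,[-0.3,-0.4,0],[0,0,0]],
  [1,[-0.6,-0.8,0],[0,0,0]],
  [1,[-0.9,-1.2,0],[0,0,0]],
  [1,[-1,-1.5,0],[0,0,0]],
  [1,[-1,-1.5,0],[0,0,0]],
])

```text
time_s: 20.1
ee_pos: [542.9, 158.3, 57.4]
ee_rot: [179.3, -0.5, -97.8]
force: [-11.1, -10.3, 14.0]
gripper_width: 49.9
```

Call:
drive_tool([
  [1,[0,0,0],[0,0,0]],
  [1,[0,0,0],[0,0,0]],
  [1,[0,0,0],[0,0,0]],
  [1,[0,0,0],[0,0,0]],
  [1,[0,0,0],[0,0,0]],
])

```text
time_s: 20.6
ee_pos: [542.9, 158.3, 57.4]
ee_rot: [179.3, -0.5, -97.8]
force: [-11.6, -9.0, 14.1]
gripper_width: 49.8
```

```bash
python3 st.py
python3 - <<'E'
from h import *
f=grab("wrist","w15")
c,n=np.cos(np.radians(-7.85)),np.sin(np.radians(-7.85)); M=np.array([[c,-n],[n,c]])
im=cv2.cvtColor(f["image"],cv2.COLOR_RGB2BGR); cv2.imwrite('pics/w15e.png',cv2.resize(im[0:320,190:400],None,fx=1.8,fy=1.8,interpolation=2))
E
python3 st.py
```

```text
20.6 local pos [-19.38 -24.15] rot [179.34  -0.46 -97.76] F local [-10.29 -10.49] 14.15 [-1.45  2.01 -0.04] 49.8
20.65 local pos [-19.39 -24.15] rot [179.34  -0.46 -97.76] F local [-10.05 -10.97] 12.75 [-1.47  2.02 -0.03] 49.9
```

View pics/w15e.png

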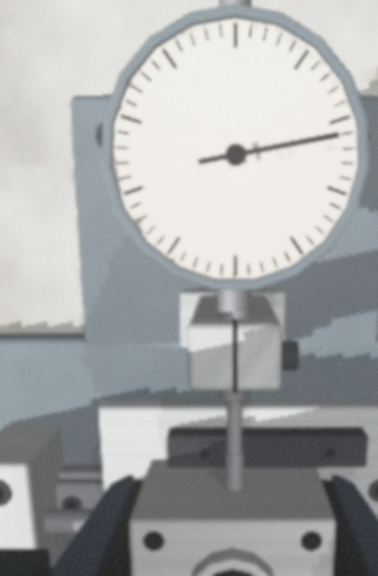

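Steady: about 10 N in each direction, no motion, tilt under 0.014 rad, and the dial unchanged. Handing in.

```bash
python3 -c "
from workcell import env
print(env.job_done())"; python3 st.py
```

```text
the job is handed in; nothing more can be done
None
the job is handed in; nothing more can be done
```

The block was handed in pressed into the corner against both stops, with the carriage home and the fingers still gripping it, at about 20.7 s of the 59 s. The program reports no verdict, so this rests on my own checks.

**What I did**
- I gripped the leftmost valve body across its 50 mm and set it on the carriage about 10 mm short of both stops, with the carriage at roughly 11 mm.
- I pushed the knob with shut fingers until the carriage met the stop screw, where about 10 N gave no more travel.
- I then gripped the block again, slid it into the corner and held it pressed there.

**Last checks**
- **Carriage home:** before the block touched the gauge, the tip measured (-1.6, -24.6) mm in the corner's frame against (-2, -25) expected. The dial read zero then.
- **Block seated:** the centre measured about (-18.5, -24.1) mm against (-18, -25), within the 2 mm camera calibration. The face looks flush with the fence, and the tool tilt is under 0.014 rad.
- **Press:** the wrist reads about 10 N along each axis and 13–14 N downward. Allowing for friction and the gauge spring, I estimate at least 5 N on each stop; I could not measure the stop forces directly.
- **Gauge:** the dial needle has turned and is steady. I did not read the tip travel in millimetres from it.

**Disagreements**
- The home corner position worked out from the finger push was about 4 mm off the camera's; I used the camera's value.
- I did not re-measure the caliper or glue bottle, but the arm kept clear of them.

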